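# Unstack the coloured glass cups and pair each with its saucer

### The job

The donated coffee cups have come out of the box stacked in twos. Unstack them and stand each cup upright in the middle of the saucer of its own colour, setting it down gently because it is glass, and let go. Do not tip any cup over, and leave the white bowl and the grey tumbler where they stand.

Things in the scene. Friction and masses are not known exactly. Their poses are not given: they have to be found in the camera images.
- cup_blue: stacking cup of cobalt blue glass: 60 mm across, 58 mm high, open, 3.5 mm wall, foot 49 mm across and 8 mm high below a step, 0.10 to 0.17 kg. A 7 mm bar handle stands out 24 mm along +x, 15 to 50 mm up. Origin: centre of underside, z up. At the start the lower of a stack, on the counter under the green or ruby cup.
- cup_amber: stacking cup of amber (orange-yellow) glass: 60 mm across, 58 mm high, open, 3.5 mm wall, foot 49 mm across and 8 mm high below a step, 0.10 to 0.17 kg. A 7 mm bar handle stands out 24 mm along +x, 15 to 50 mm up. Origin: centre of underside, z up. At the start the lower of a stack, on the counter under the green or ruby cup.
- cup_green: stacking cup of bottle green glass: 60 mm across, 58 mm high, open, 3.5 mm wall, foot 49 mm across and 8 mm high below a step, 0.10 to 0.17 kg. A 7 mm bar handle stands out 24 mm along +x, 15 to 50 mm up. Origin: centre of underside, z up. At the start on top of the blue or amber cup, underside 50 mm above its, foot 8 mm down inside its rim.
- cup_ruby: stacking cup of ruby red glass: 60 mm across, 58 mm high, open, 3.5 mm wall, foot 49 mm across and 8 mm high below a step, 0.10 to 0.17 kg. A 7 mm bar handle stands out 24 mm along +x, 15 to 50 mm up. Origin: centre of underside, z up. At the start on top of the blue or amber cup, underside 50 mm above its, foot 8 mm down inside its rim.
- saucer_blue: loose saucer of cobalt blue glass lying on the counter, 120 mm across, 13 mm high at the rim; the flat middle, where a cup stands, is about 74 mm across and 5 mm above the underside, and the rim slopes up around it. Origin: centre of the underside; z up. 0.15 kg. At the start the centres of saucers, stacks, bowl and tumbler are at least 150 mm apart.
- saucer_green: loose saucer of bottle green glass lying on the counter, 120 mm across, 13 mm high at the rim; the flat middle, where a cup stands, is about 74 mm across and 5 mm above the underside, and the rim slopes up around it. Origin: centre of the underside; z up. 0.15 kg. At the start the centres of saucers, stacks, bowl and tumbler are at least 150 mm apart.
- saucer_amber: loose saucer of amber (orange-yellow) glass lying on the counter, 120 mm across, 13 mm high at the rim; the flat middle, where a cup stands, is about 74 mm across and 5 mm above the underside, and the rim slopes up around it. Origin: centre of the underside; z up. 0.15 kg. At the start the centres of saucers, stacks, bowl and tumbler are at least 150 mm apart.
- saucer_ruby: loose saucer of ruby red glass lying on the counter, 120 mm across, 13 mm high at the rim; the flat middle, where a cup stands, is about 74 mm across and 5 mm above the underside, and the rim slopes up around it. Origin: centre of the underside; z up. 0.15 kg. At the start the centres of saucers, stacks, bowl and tumbler are at least 150 mm apart.
- bowl: bystander: white ceramic bowl standing among the cups and saucers, 104 mm across the rim, 48 mm high, 0.26 kg. Origin: centre of the underside.
- tumbler: bystander: smoky dark grey glass tumbler standing among the cups and saucers, 72 mm across, 85 mm high, 0.24 kg. Origin: centre of the underside.

How it is judged:
At the end, for the whole second after the job is handed in: Each of the four cups stands upright (within 0.1 rad) and at rest on the flat middle of the saucer of its own colour, its centre within 12 mm of the saucer's centre, the saucers lying flat on the counter, and nothing is held (horizontal distance between cup_blue and saucer_blue below 0.012 m and z of cup_blue in the frame of saucer_blue between 0.002 and 0.008 m and angle between each of cup_blue, saucer_blue, cup_amber, saucer_amber, cup_green, saucer_green, cup_ruby, saucer_ruby's own z axis and vertical below 0.1 rad and height (world z) of each of saucer_blue, saucer_amber, saucer_green, saucer_ruby below 0.006 m and linear speed of each of cup_blue, cup_amber, cup_green, cup_ruby below 0.02 m/s and horizontal distance between cup_amber and saucer_amber below 0.012 m and z of cup_amber in the frame of saucer_amber between 0.002 and 0.008 m and horizontal distance between cup_green and saucer_green below 0.012 m and z of cup_green in the frame of saucer_green between 0.002 and 0.008 m and horizontal distance between cup_ruby and saucer_ruby below 0.012 m and z of cup_ruby in the frame of saucer_ruby between 0.002 and 0.008 m); the robot touches nothing.
It fails at once if the bowl is pushed more than 30 mm from its place or tipped (distance of bowl from where it was at the start of the episode above 0.03 m or angle between bowl's own z axis and vertical above 0.4 rad).
It fails at once if the tumbler is pushed more than 30 mm from its place or tipped (distance of tumbler from where it was at the start of the episode above 0.03 m or angle between tumbler's own z axis and vertical above 0.4 rad).
It fails at once if a cup is let fall, from some 20 mm or more (faster than 0.6 m/s with no finger on it) ((linear speed of cup_blue above 0.6 m/s and contact force between the fingers and cup_blue below 0.05 N) or (linear speed of cup_amber above 0.6 m/s and contact force between the fingers and cup_amber below 0.05 N) or (linear speed of cup_green above 0.6 m/s and contact force between the fingers and cup_green below 0.05 N) or (linear speed of cup_ruby above 0.6 m/s and contact force between the fingers and cup_ruby below 0.05 N)).
It fails at once if a cup is tipped over (angle between any of cup_blue, cup_amber, cup_green, cup_ruby's own z axis and vertical above 1 rad).
It fails at once if a cup is banged down hard on a saucer (over 45 N between them) (contact force between any of cup_blue, cup_amber, cup_green, cup_ruby and saucer_blue above 45 N or contact force between any of cup_blue, cup_amber, cup_green, cup_ruby and saucer_green above 45 N or contact force between any of cup_blue, cup_amber, cup_green, cup_ruby and saucer_amber above 45 N or contact force between any of cup_blue, cup_amber, cup_green, cup_ruby and saucer_ruby above 45 N).
It also fails if it takes over 122 s, if anything falls off the work surface, if the arm or the gripper's body presses on something with over 40 N, if the wrist force passes 120 N, or if a joint passes its speed limit or range.

### The arm

A 6-joint arm with a two-finger parallel gripper is mounted at the origin on the work surface. World frame = base frame: x ahead of the robot, y to its left, z up, the work surface at z = 0. Lengths are in m, angles in rad, forces in N, time in s.
With the tool pointing down it reaches from about 0.25 to 0.775 m from the base axis. Payload 4 kg.
Tool frame: the origin (TCP) lies at the centre of the arm's flange, where the gripper is bolted on; the fingertips stand ahead of it and the grasp point (between the pads) lies 180 mm ahead of it (robot.tcp_to_tips is the z of the fingertips in the tool frame, in m); z points along the fingers, y is the direction in which the jaws open and shut (so a half turn about z gives the same grasp; the last joint's range is limited). The gripper opens to 94 mm and grips with 3 to 60 N. Pads are 16 mm wide; open, the fingers measure 119 mm over their backs; the gripper's body (75 mm by 177 mm) begins 78 mm behind the grasp point.
Start: joints at [1.172, 0.087, 1.371, -0, 1.684, -0.103], TCP at [0.16, 0.526, 0.405] pointing down, gripper open.
Joint ranges: [-3.1, 3.1], [-0.76, 2.03], [0.27, 2.55], [-1.08, 4.22], [0.17, 2.65], [-2.57, 2.57]. Speed limits (rad/s): [2.79, 2.79, 3.14, 3.14, 3.14, 3.14].

### API

Orientations are given as [roll, pitch, yaw] about the fixed x, y, z axes, in that order (R = Rz(yaw) Ry(pitch) Rx(roll)).
In Python, from bench import robot gives the robot as it stands.
- The arm moves only by the tool move_arm, never from a script. Its argument "increments" is a list that holds one entry, the list of rows, each a list of 7 numbers: the opening, from 0 (shut) to 1 (fully open), then the shift along the tool's x, y, z as a fraction of full scale, then the turn, a rotation vector about the tool's x, y, z as a fraction of full scale. In form: [[[jaw, dx, dy, dz, rx, ry, rz], ...]]. A call has 1 to 8 rows; each row is the pose to reach, as a shift and turn from the pose commanded when the call began, along the tool's axes at that moment; what a row does not reach only later rows make up. Full scale, the value 1, is 0.1 m for a shift and pi/2 rad for a turn. A row lasts 1/12 s, in which the tool goes at most 41.7 mm and 7.16 degrees, less where a joint would pass 70% of its speed; a pose out of reach is approached as far as the arm can. A call with a number of a shift or a turn outside -1 to 1 is refused whole. A call with a gripper value outside its range is refused whole. The fingers move at their own pace and stop on an object; the grip force is fixed at half the most. Time passes only in rows, so rows that repeat a pose let the fingers close. It gives the time, the measured TCP pose, the force and the opening at its end, in the units of the state.
- robot.get_obs(): the state, without advancing time (a new reading comes with each control period).
- robot.snapshot(name): name is "scene" or "top" or "wrist"; returns (picture, depth): 384x512x3 uint8, red, green, blue; 384x512 float32, m along the optical axis (not along the pixel's ray), 0 where there is no reading.
- robot.camera_params(name): a dict with "mtx" (3x3 intrinsics, pixels), "R" (3x3) and "t" (3): a world point X has camera coordinates R X + t. Camera axes: x right, y down, z forward; pixel columns grow to the right and rows downward; lengths in m; the calibration is good to about 2 mm. A picture is of the moment at which its call begins: read the wrist's pose just before it. camera_params takes no time and is no camera call; for the wrist camera it gives the pose at the moment of the call.
- robot.close_job(): hands the job in, once; it reports no verdict.
The state is a dict: "time": time; "joint_positions": joint angles; "qvel": joint speeds; "joint_torque": joint torques, N m; "tool_pos": TCP position; "ee_rot": TCP orientation; "wrist_force": force on the tool from outside, world axes, zero at the start; "wrist_torque": the same for the moment, N m; "width": finger opening in m.
Only numpy, scipy, OpenCV 4.12 (cv2) and the standard library are available. Lean on these libraries where they do the work, as an engineer would, in place of code of your own. Each camera call takes 0.05 s, during which the arm holds its last target.

## Working session

There is one attempt and no reset: what is moved stays moved. The work goes in short steps, Python scripts to look and compute and a tool call to move; the robot and the scene stay as the last step left them, time stands still between calls to the robot, and variables do not carry over. Pictures are saved under pics/ and viewed, and the job is handed in when it is done.

Besides the shell and the picture viewer there is one more tool, called in YAML: its name, and indented under it one key for each argument. move_arm: Moves the arm, as the interface text tells. Its arguments: {"type":"object","properties":{"increments":{"type":"array","items":{"type":"array","items":{"type":"array","items":{"type":"number","minimum":-1,"maximum":1}}}}},"required":["increments"]}

```bash
ls; mkdir -p pics; python3 - <<'E'
from bench import robot
import cv2,numpy as np
print(robot.get_obs())
print(robot.tcp_to_tips)
for n in ["scene","top","wrist"]:
    p=robot.camera_params(n); print(n,p)
    im,d=robot.snapshot(n); cv2.imwrite(f"pics/{n}0.png",im[...,::-1]); np.save(f"pics/{n}0d.npy",d)
    print((d>0).mean(),d.min(),d.max())
E
```

```text
pics
{'time': 0.0, 'joint_positions': array([ 1.17190927e+00,  8.79780387e-02,  1.37222316e+00, -2.54906692e-05,
        1.68361414e+00, -1.03103806e-01]), 'qvel': array([ 9.50565004e-04, -1.76315843e-03,  1.38547491e-05, -9.24168190e-04,
        2.62497913e-04, -1.39124541e-03]), 'joint_torque': array([-3.95752677e-04, -3.40180492e+01, -3.02425575e+01,  7.15550361e-02,
        3.29805573e-02, -1.88738222e-04]), 'tool_pos': array([0.16028839, 0.52601598, 0.40350688]), 'ee_rot': array([-3.13937916e+00, -2.03561432e-04,  2.84580634e+00]), 'wrist_force': array([ 0.78533662, -0.18409566, -0.77111   ]), 'wrist_torque': array([-0.00062592,  0.01005004,  0.01285159]), 'width': 0.09390215168163797}
0.1992
scene {'mtx': array([[467.13672956,   0.        , 258.70930502],
       [  0.        , 467.13672956, 201.30777973],
       [  0.        ,   0.        ,   1.        ]]), 'R': array([[ 0.58695677,  0.8093057 , -0.02249512],
       [ 0.49261924, -0.37905069, -0.78335615],
       [-0.64250139,  0.44871467, -0.62116593]]), 't': array([-0.31389813, -0.2183241 ,  1.73960396])}
0.9911397298177084 0
[... 157 characters left out ...]
    ,   1.        ]]), 'R': array([[ 0.05583284, -0.99842726,  0.0050695 ],
       [-0.97648878, -0.05566345, -0.20825763],
       [ 0.20821228,  0.00667731, -0.97806087]]), 't': array([-0.03796503,  0.54601174,  1.12938893])}
0.9962056477864584 0.0 2.2755232
wrist {'mtx': array([[280.7683507 ,   0.        , 257.02597594],
       [  0.        , 280.7683507 , 188.04021806],
       [  0.        ,   0.        ,   1.        ]]), 'R': array([[ 2.91754239e-01,  9.56492851e-01, -9.43737911e-04],
       [ 9.28727378e-01, -2.83048793e-01,  2.39476175e-01],
       [ 2.28790125e-01, -7.07446643e-02, -9.70901782e-01]]), 't': array([-0.54963634, -0.024637  ,  0.3901866 ])}
0.995025634765625 0.0 1.1854692
```

View pics/scene0.png

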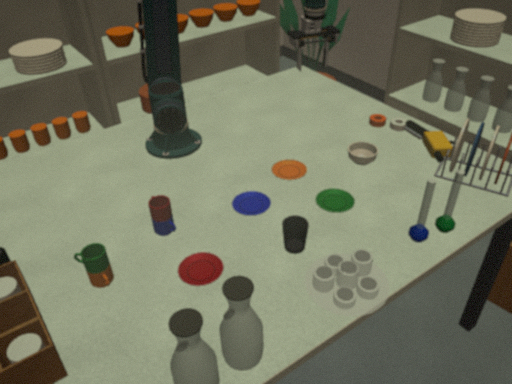

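View pics/top0.png

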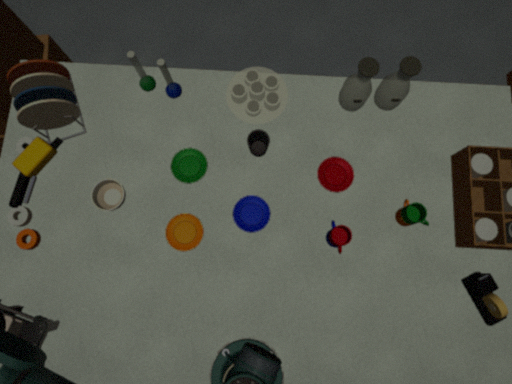

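View pics/wrist0.png

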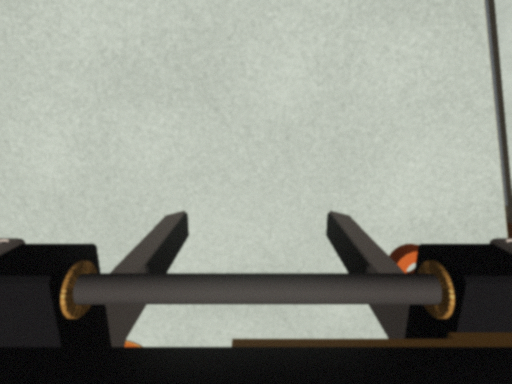

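The top picture shows saucers amber (185,232), blue (251,213), green (189,166) and ruby (336,174). The ruby/blue stack is at (340,236) and the green/amber stack at (413,214). The bowl is at (110,195) and the tumbler at (258,143).

```bash
cat > h.py <<'E'
from bench import robot
import cv2,numpy as np
HUE={'blue':[(105,128)],'green':[(45,85)],'amber':[(8,22)],'ruby':[(0,6),(170,180)]}
def mask(im,c,s=110,v=40):
    h=cv2.cvtColor(im,cv2.COLOR_RGB2HSV); m=np.zeros(im.shape[:2],np.uint8)
    for a,b in HUE[c]: m|=cv2.inRange(h,(a,s,v),(b,255,255))
    return m
def blobs(im,c,amin=30,**k):
    m=mask(im,c,**k); n,l,st,ce=cv2.connectedComponentsWithStats(m)
    return [(st[i],ce[i],(l==i)) for i in range(1,n) if st[i][4]>=amin]
def ray(p,uv):
    uv=np.atleast_2d(uv).astype(float)
    d=np.c_[uv,np.ones(len(uv))]@np.linalg.inv(p['mtx']).T@p['R']
    return -p['R'].T@p['t'],d
def onplane(p,uv,z):
    o,d=ray(p,uv); return o+d*((z-o[2])/d[:,2])[:,None]
def tri(p1,uv1,p2,uv2):
    o1,d1=ray(p1,uv1);o2,d2=ray(p2,uv2);d1=d1[0];d2=d2[0]
    A=np.c_[d1,-d2];s=np.linalg.lstsq(A,o2-o1,rcond=None)[0]
    a=o1+d1*s[0];b=o2+d2*s[1];return (a+b)/2,np.linalg.norm(a-b)
def proj(p,X):
    c=np.atleast_2d(X)@p['R'].T+p['t'];q=c@p['mtx'].T;return q[:,:2]/q[:,2:]
def circ(P):
    x,y=P[:,0],P[:,1];a,b,c=np.linalg.lstsq(np.c_[2*x,2*y,np.ones(len(x))],x*x+y*y,rcond=None)[0]
    return np.array([a,b]),np.sqrt(c+a*a+b*b)
E
python3 - <<'E'
from h import *
for n in ["scene","top"]:
    im=cv2.imread(f"pics/{n}0.png")[...,::-1].copy(); p=robot.camera_params(n);d=np.load(f"pics/{n}0d.npy")
    print(n,"cam",-p['R'].T@p['t'])
    for c in HUE:
        for st,ce,m in blobs(im,c,40):
            cnt=cv2.findContours(m.astype(np.uint8),cv2.RETR_EXTERNAL,cv2.CHAIN_APPROX_NONE)[0][0][:,0]
            P=onplane(p,cnt,0.011)
            q,r=circ(P[:,:2]); print(c,st,ce.round(1),'circ',q.round(4),r.round(4),'depth z:', end=' ')
            vv,uu=np.nonzero(m); dd=d[vv,uu]; o,rr=ray(p,np.c_[uu,vv]); X=o+rr*dd[:,None]
            print(np.percentile(X[dd>0][:,2],[5,50,95]).round(3))
E
```

```text
scene cam [ 1.40949325 -0.60930218  0.902496  ]
blue [233 192  37  22 636] [250.9 202.8] circ [0.4775 0.0122] 0.0532 depth z: [0.001 0.005 0.011]
blue [410 225  18  16 217] [418.3 232.5] circ [0.8739 0.307 ] 0.0276 depth z: [0.018 0.032 0.049]
green [324   0  13  25 137] [330.6  11.7] circ [-0.8246  1.4822] 0.1634 depth z: [0.006 0.073 0.146]
green [317 190  36  22 623] [334.6 200.1] circ [0.6232 0.2235] 0.0526 depth z: [0.001 0.005 0.011]
green [437 216  18  16 208] [445.  223.3] circ [0.894  0.3978] 0.0283 depth z: [0.017 0.032 0.048]
green [ 81 249  24  17 111] [ 93.5 257.3] circ [ 0.4083 -0.4623] 0.0216 depth z: [0.064 0.098 0.107]
amber [ 176    0   85   33 1195] [216.6  12.4] circ [-1.208  0.956] 0.2376 depth z: [0.116 0.161 0.172]
amber [105  25  29  22 464] [120.2  34.5] circ [-1.23    0.3083] 0.1442 depth z: [0.115 0.162 0.172]
amber [320  71  15   9  41] [327.5  75. ] circ [-0.0818  0.8326] 0.0312 depth z: [-0.739 -0.396 -0.385]
amber [139  83  12  30 223] [145.   97.1] circ [-0.3804  0.1238] 0.1061 depth z: [-0.249 -0.18   0.174]
amber [ 71 110  19  23 288] [ 80.9 120.2] c
[... 2544 characters left out ...]
ber [ 30 159  14  15  55] [ 36.7 166. ] circ [0.5917 0.717 ] 0.0171 depth z: [0.025 0.036 0.044]
amber [396 209  14  17  72] [400.3 219.3] circ [ 0.4917 -0.4652] 0.0222 depth z: [0.018 0.035 0.054]
amber [ 166  213   38   38 1116] [184.  231.8] circ [0.4066 0.2212] 0.0573 depth z: [0.001 0.006 0.014]
amber [ 16 229  22  20 314] [ 26.5 238.7] circ [0.3574 0.7064] 0.0318 depth z: [0.016 0.025 0.029]
amber [483 293  25  25 257] [496.3 305.1] circ [ 0.2398 -0.7389] 0.0282 depth z: [0.037 0.078 0.089]
ruby [318 157  36  35 997] [335.2 174. ] circ [ 0.6198 -0.2478] 0.057 depth z: [0.001 0.006 0.013]
ruby [330 225  22  28 335] [340.2 236.1] circ [ 0.4181 -0.2683] 0.0332 depth z: [0.06  0.065 0.108]
```

```bash
python3 - <<'E'
import cv2
a=cv2.imread('pics/top0.png')[180:270,310:440];b=cv2.imread('pics/scene0.png')[180:300,60:190]
a=cv2.resize(a,None,fx=4,fy=4,interpolation=cv2.INTER_CUBIC);b=cv2.resize(b,None,fx=4,fy=4,interpolation=cv2.INTER_CUBIC)
cv2.imwrite('pics/za.png',cv2.convertScaleAbs(a,alpha=1.8));cv2.imwrite('pics/zb.png',cv2.convertScaleAbs(b,alpha=1.8))
E
```

```text
(no output)
```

View pics/za.png

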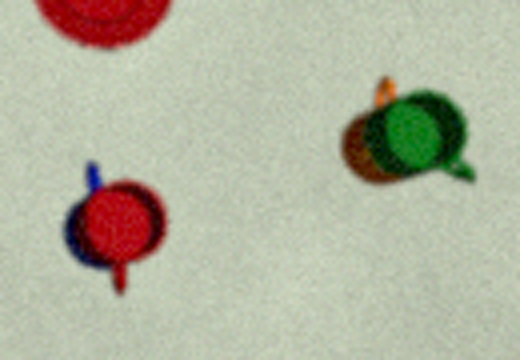

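View pics/zb.png

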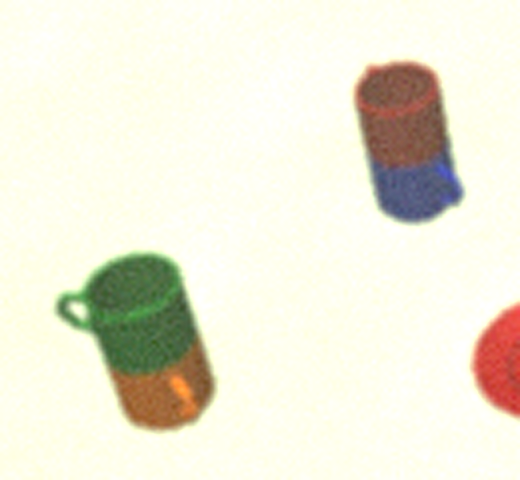

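```bash
python3 - <<'E'
from h import *
p=robot.camera_params('top');d=np.load("pics/top0d.npy")
ps=robot.camera_params('scene');ds=np.load("pics/scene0d.npy")
v,u=np.mgrid[:384,:512]
for n,pp,dd in (('top',p,d),('scene',ps,ds)):
    o,r=ray(pp,np.c_[u.ravel(),v.ravel()]);X=o+r*dd.ravel()[:,None];ok=dd.ravel()>0
    for s,c in (('RB',(.41,-.25)),('GA',(.49,-.48)),('bowl',(.52,.43)),('tum',(.66,-.01))):
        near=ok&(np.linalg.norm(X[:,:2]-c,axis=1)<.1)
        for lo,hi in ((.101,.115),(.07,.095),(.04,.052),(.02,.045)):
            m=near&(X[:,2]>lo)&(X[:,2]<hi)
            if m.sum()>8:
                Q=X[m]; q,rr=circ(Q[:,:2]); print(n,s,(lo,hi),m.sum(),Q.mean(0).round(4),'min',Q.min(0).round(3),'max',Q.max(0).round(3),'circ',q.round(4),rr.round(4))
# rim from colour contour in top, plane .108; triangulation of rim centres
ims={n:cv2.imread(f'pics/{n}0.png')[...,::-1].copy() for n in('top','scene')}
for c in('ruby','green'):
    for s in(60,90,120):
        for st,ce,m in blobs(ims['top'],c,150,s=s,v=20):
            if not(ce[0]>325 and ce[1]>200):continue
            k=cv2.morphologyEx(m.astype(np.uint8),cv2.MORPH_OPEN,cv2.getStructuringElement(cv2.MORPH_ELLIPSE,(9,9)))
            cnt=max(cv2.findContours(k,cv2.RETR_EXTERNAL,cv2.CHAIN_APPROX_NONE)[0],key=len)[:,0]
            q,rr=circ(onplane(p,cnt,.108)[:,:2]);print(c,s,st,q.round(4),rr.round(4))
w=robot.camera_params('wrist');ob=robot.get_obs()
from scipy.spatial.transform import Rotation as Ro
Rt=Ro.from_euler('xyz',ob['ee_rot']).as_matrix()
print('wrist cam in tool',Rt.T@(-w['R'].T@w['t']-ob['tool_pos']),'axis',Rt.T@w['R'][2],'x',Rt.T@w['R'][0])
E
```

```text
top RB (0.101, 0.115) 88 [ 0.4122 -0.2473  0.1062] min [ 0.377 -0.278  0.101] max [ 0.443 -0.22   0.111] circ [ 0.4145 -0.2492] 0.0281
top RB (0.07, 0.095) 85 [ 0.4074 -0.2502  0.0822] min [ 0.363 -0.277  0.07 ] max [ 0.442 -0.219  0.095] circ [ 0.4076 -0.2496] 0.0298
top RB (0.04, 0.052) 22 [ 0.4318 -0.2329  0.0467] min [ 0.386 -0.244  0.04 ] max [ 0.462 -0.22   0.052] circ [ 0.4227 -0.2541] 0.0363
top RB (0.02, 0.045) 44 [ 0.4225 -0.2294  0.0321] min [ 0.386 -0.242  0.02 ] max [ 0.466 -0.22   0.045] circ [ 0.423  -0.2573] 0.0388
top GA (0.101, 0.115) 103 [ 0.4927 -0.4677  0.1062] min [ 0.464 -0.497  0.101] max [ 0.523 -0.436  0.111] circ [ 0.4934 -0.4668] 0.0282
top GA (0.07, 0.095) 151 [ 0.4905 -0.4696  0.0817] min [ 0.46  -0.507  0.07 ] max [ 0.52  -0.438  0.094] circ [ 0.4882 -0.4699] 0.0303
top GA (0.04, 0.052) 47 [ 0.5015 -0.4532  0.0461] min [ 0.465 -0.476  0.04 ] max [ 0.544 -0.437  0.052] circ [ 0.4999 -0.475 ] 0.0377
top GA (0.02, 0.045) 72 [ 0.4951 -0.4494  0.0322] min [ 0.464 -0.472  0.02 ] max [ 0.544 -0.436  0.045] circ [ 0.4992 -0.4752] 0.0376
top bowl (0.04, 0.052) 2
[... 2146 characters left out ...]
 0.668 -0.033  0.04 ] max [0.731 0.033 0.052] circ [0.6995 0.0009] 0.0301
scene tum (0.02, 0.045) 174 [ 0.7088 -0.007   0.0342] min [ 0.668 -0.033  0.02 ] max [0.731 0.032 0.045] circ [0.699  0.0009] 0.0297
ruby 60 [329 225  23  29 402] [ 0.4128 -0.2465] 0.0303
ruby 90 [329 225  23  28 396] [ 0.4128 -0.2463] 0.0301
ruby 120 [329 225  23  28 382] [ 0.4129 -0.2456] 0.0295
green 60 [401 202  28  23 404] [ 0.4876 -0.4562] 0.0234
green 90 [401 203  28  22 378] [ 0.4876 -0.4562] 0.0234
green 120 [401 203  27  22 356] [ 0.4884 -0.4565] 0.023
wrist cam in tool [0.06935223 0.00015671 0.01942305] axis [-2.39656393e-01  9.39875421e-04  9.70857317e-01] x [-3.12990389e-04  9.99999405e-01 -1.04534929e-03]
```

move_arm:
  increments:
    - [[1,-0.12,-0.12,0,0,0,0.075],[1,-0.25,-0.25,0,0,0,0.15],[1,-0.37,-0.37,0,0,0,0.225],[1,-0.5,-0.5,0,0,0,0.3],[1,-0.62,-0.62,0,0,0,0.375],[1,-0.75,-0.75,0,0,0,0.45],[1,-0.87,-0.87,0,0,0,0.525],[1,-1,-0.95,0,0,0,0.6]]

```text
time: 0.82
tool_pos: [0.2283, 0.405, 0.4045]
ee_rot: [-3.141, 0.0, 1.898]
wrist_force: [0.2, -1.2, -0.4]
width: 0.0944
```

move_arm:
  increments:
    - [[1,-0.12,0.08,0,0,0,0.075],[1,-0.25,0.15,0,0,0,0.15],[1,-0.37,0.23,0,0,0,0.225],[1,-0.5,0.3,0,0,0,0.3],[1,-0.62,0.38,0,0,0,0.375],[1,-0.75,0.45,0,0,0,0.45],[1,-0.87,0.53,0,0,0,0.525],[1,-1,0.6,0,0,0,0.6]]

```text
time: 1.48
tool_pos: [0.3181, 0.3306, 0.4043]
ee_rot: [-3.141, 0.001, 0.955]
wrist_force: [0.4, 0.5, 0.0]
width: 0.0938
```

move_arm:
  increments:
    - [[1,-0.25,0.25,0,0,0,0.05],[1,-0.5,0.5,0,0,0,0.105],[1,-0.75,0.75,0,0,0,0.105],[1,-1,1,0,0,0,0.105]]

```text
time: 1.82
tool_pos: [0.3421, 0.1905, 0.4043]
ee_rot: [-3.141, 0.0, 0.797]
wrist_force: [1.4, -0.5, -0.5]
width: 0.0943
```

move_arm:
  increments:
    - [[1,-0.25,0.25,0,0,0,0],[1,-0.5,0.5,0,0,0,0],[1,-0.75,0.75,0,0,0,0],[1,-1,1,0,0,0,0]]

```text
time: 2.15
tool_pos: [0.3432, 0.049, 0.4045]
ee_rot: [3.141, -0.0, 0.796]
wrist_force: [1.3, -0.7, -0.3]
width: 0.0943
```

move_arm:
  increments:
    - [[1,-0.25,0.25,0,0,0,0],[1,-0.5,0.5,0,0,0,0],[1,-0.75,0.75,0,0,0,0],[1,-1,1,0,0,0,0],[1,-1,1,0,0,0,0]]

```text
time: 2.57
tool_pos: [0.3448, -0.0957, 0.4042]
ee_rot: [3.141, 0.003, 0.787]
wrist_force: [-0.0, 0.3, -0.4]
width: 0.094
```

move_arm:
  increments:
    - [[1,-0.15,0.3,0,0,0,0],[1,-0.3,0.6,0,0,0,0],[1,-0.4,0.9,0,0,0,0],[1,-0.4,1,0,0,0,0],[1,-0.4,1,0,0,0,0]]

```text
time: 2.98
tool_pos: [0.3897, -0.1905, 0.4037]
ee_rot: [-3.139, -0.0, 0.794]
wrist_force: [-0.4, 0.1, -0.1]
width: 0.0942
```

```bash
cat > look.py <<'E'
import sys
from h import *
n=sys.argv[1]
for c in sys.argv[2:] or ['wrist']:
    p=robot.camera_params(c); o=robot.get_obs(); im,d=robot.snapshot(c)
    cv2.imwrite(f'pics/{c}{n}.png',im[...,::-1]); np.savez(f'pics/{c}{n}.npz',d=d,im=im,**p)
    print(c,'t',o['time'],o['tool_pos'].round(4),o['ee_rot'].round(4),round(o['width'],4),o['wrist_force'].round(1))
E
python3 look.py 1
```

```text
wrist t 2.9833 [ 0.3897 -0.1905  0.4037] [-3.1394e+00 -1.0000e-04  7.9400e-01] 0.0942 [-0.4  0.1 -0.1]
```

View pics/wrist1.png

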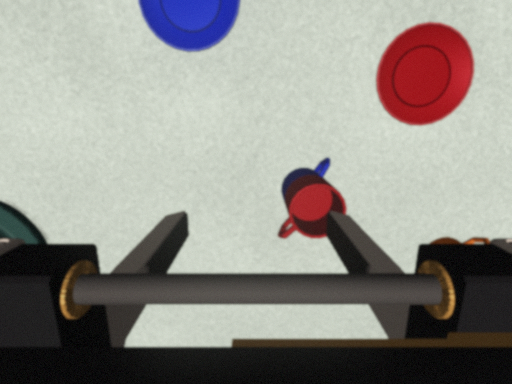

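The wrist view shows the ruby saucer at (425,74), the blue saucer at (190,10), and the ruby/blue stack at (315,200). The ruby handle points lower left and the blue handle upper right.

```bash
cat > meas.py <<'E'
import sys
from h import *
def load(f):
    z=np.load(f); return z['im'],z['d'],{k:z[k] for k in('mtx','R','t')}
def saucer(f,c,z=.012):
    im,d,p=load(f)
    for st,ce,m in blobs(im,c,500):
        cnt=max(cv2.findContours(m.astype(np.uint8),cv2.RETR_EXTERNAL,cv2.CHAIN_APPROX_NONE)[0],key=len)[:,0]
        q,r=circ(onplane(p,cnt,z)[:,:2]); print(f,c,st,'saucer',q.round(4),r.round(4))
def cloud(f,cen,lo,hi,R=.1,col=None):
    im,d,p=load(f); v,u=np.mgrid[:384,:512]
    o,r=ray(p,np.c_[u.ravel(),v.ravel()]);X=o+r*d.ravel()[:,None]
    m=(d.ravel()>0)&(np.linalg.norm(X[:,:2]-cen,axis=1)<R)&(X[:,2]>lo)&(X[:,2]<hi)
    if col: m&=mask(im,col,s=80,v=15).ravel()>0
    return X[m],np.c_[u.ravel(),v.ravel()][m]
def rim(f,cen,lo,hi,R=.04,col=None):
    X,uv=cloud(f,cen,lo,hi,R,col)
    if len(X)<8: print(f,'few');return
    q,r=circ(X[:,:2]);print(f,'rim',len(X),'circ',q.round(4),r.round(4),'box',X[:,:2].min(0).round(4),X[:,:2].max(0).round(4),'z95',np.percentile(X[:,2],95).round(4))
    return q
E
python3 - <<'E'
from meas import *
f='pics/wrist1.npz'
saucer(f,'ruby');saucer(f,'blue')
rim(f,(.416,-.252),.100,.115); rim(f,(.416,-.252),.100,.115,.08)
X,_=cloud(f,(.416,-.252),.015,.2,.08);print(np.percentile(X[:,2],[5,50,90,99]))
rim(f,(.416,-.252),.02,.049,.08,'blue')
E
```

```text
pics/wrist1.npz ruby [ 377   23   96  102 7616] saucer [ 0.6223 -0.2482] 0.0585
pics/wrist1.npz ruby [ 280  176   66   62 2635] saucer [ 0.4049 -0.2777] 0.0417
pics/wrist1.npz blue [ 140    0   99   51 3841] saucer [0.4641 0.0011] 0.0433
pics/wrist1.npz rim 681 circ [ 0.4165 -0.2502] 0.0281 box [ 0.3765 -0.278 ] [ 0.4465 -0.221 ] z95 0.1094
pics/wrist1.npz rim 686 circ [ 0.4162 -0.2502] 0.0282 box [ 0.3717 -0.278 ] [ 0.4465 -0.221 ] z95 0.1094
[0.03182807 0.06835257 0.10795998 0.10944106]
pics/wrist1.npz rim 297 circ [ 0.4283 -0.2447] 0.0257 box [ 0.3968 -0.245 ] [ 0.4663 -0.2212] z95 0.0482
```

move_arm:
  increments:
    - [[1,-0.1,0.3,0.2,0,0,0],[1,-0.23,0.61,0.4,0,0,0],[1,-0.23,0.61,0.45,0,0,0],[1,-0.23,0.61,0.45,0,0,0],[1,-0.23,0.61,0.45,0,0,0]]

```text
time: 3.45
tool_pos: [0.4161, -0.247, 0.3596]
ee_rot: [-3.14, -0.001, 0.797]
wrist_force: [0.9, 0.3, 0.3]
width: 0.0944
```

```bash
python3 look.py 2; python3 - <<'E'
from meas import *
f='pics/wrist2.npz'
rim(f,(.416,-.252),.100,.115)
saucer(f,'ruby')
E
```

```text
wrist t 3.45 [ 0.4161 -0.247   0.3596] [-3.1398e+00 -5.0000e-04  7.9740e-01] 0.0944 [0.9 0.3 0.3]
pics/wrist2.npz rim 1112 circ [ 0.4169 -0.2505] 0.0281 box [ 0.3761 -0.2808] [ 0.4471 -0.2212] z95 0.1094
pics/wrist2.npz ruby [ 342    0  112  106 9791] saucer [ 0.6208 -0.2511] 0.0571
pics/wrist2.npz ruby [ 222  163   74   73 3881] saucer [ 0.3961 -0.2695] 0.0441
```

View pics/wrist2.png

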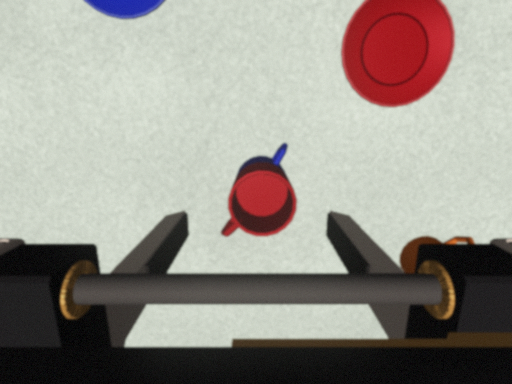

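Ruby rim centred at pixel (262,202), between the jaws; the handle at (230,229) clears the left finger.

move_arm:
  increments:
    - [[1,-0.02,0.03,0.2,0,0,0],[1,-0.02,0.03,0.45,0,0,0],[1,-0.02,0.03,0.7,0,0,0],[1,-0.02,0.03,0.85,0,0,0],[1,-0.02,0.03,0.9,0,0,0],[1,-0.02,0.03,0.9,0,0,0],[0.6,-0.02,0.03,0.9,0,0,0],[0.5,-0.02,0.03,0.9,0,0,0]]

```text
time: 4.17
tool_pos: [0.4175, -0.2521, 0.272]
ee_rot: [3.138, -0.001, 0.796]
wrist_force: [0.8, -0.9, 0.3]
width: 0.0842
```

move_arm:
  increments:
    - [[0.3,0,0,0,0,0,0],[0.3,0,0,0,0,0,0],[0.3,0,0,0,0,0,0],[0.3,0,0,0,0,0,0]]

```text
time: 4.5
tool_pos: [0.4171, -0.2522, 0.2702]
ee_rot: [3.141, -0.0, 0.796]
wrist_force: [-0.8, 0.8, 1.9]
width: 0.0595
```

move_arm:
  increments:
    - [[0.3,0,0,-0.04,0,0,0],[0.3,0,0,-0.1,0,0,0],[0.3,0,0,-0.25,0,0,0],[0.3,0,0,-0.45,0,0,0],[0.3,0,0,-0.65,0,0,0],[0.3,0,0,-0.8,0,0,0],[0.3,0,0,-0.8,0,0,0]]

```text
time: 5.08
tool_pos: [0.4176, -0.2526, 0.3539]
ee_rot: [3.134, -0.001, 0.796]
wrist_force: [-0.0, -0.9, -0.9]
width: 0.0597
```

```bash
python3 look.py 3 wrist scene
```

```text
wrist t 5.0833 [ 0.4176 -0.2526  0.3539] [ 3.134e+00 -1.000e-03  7.958e-01] 0.0597 [-0.  -0.9 -0.9]
scene t 5.1333 [ 0.4174 -0.2524  0.3517] [ 3.1371e+00 -6.0000e-04  7.9590e-01] 0.0598 [ 0.1 -0.4 -1.7]
```

View pics/wrist3.png

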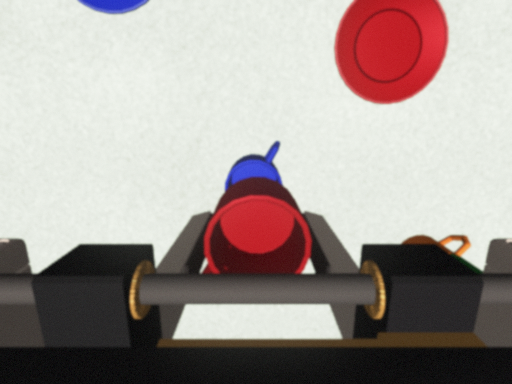

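View pics/scene3.png

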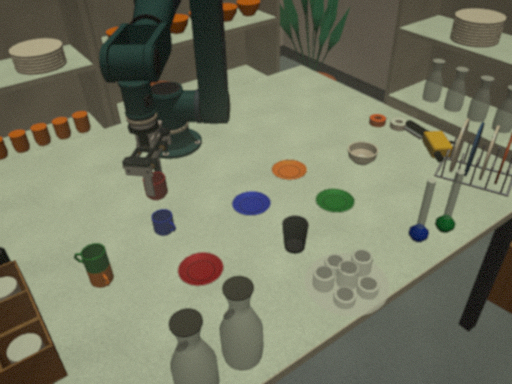

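The ruby cup is held, with its rim near (258,235) in the wrist view. The blue cup stays standing at (253,180).

```bash
cat >> meas.py <<'E'
def held(f,tool,yaw,col):
    # rim ellipse by depth, tool pos given
    X,uv=cloud(f,tool[:2],tool[2]-.172,tool[2]-.155,.045,col)
    q,r=circ(X[:,:2]);e=q-tool[:2];c,s=np.cos(yaw),np.sin(yaw)
    print('held',len(X),q.round(4),r.round(4),'off tool xy',(c*e[0]+s*e[1]).round(4),(s*e[0]-c*e[1]).round(4),'z',np.percentile(X[:,2],[5,50,95]).round(4))
E
python3 - <<'E'
from meas import *
held('pics/wrist3.npz',np.array([.4175,-.2525,.353]),.796,'ruby')
saucer('pics/wrist3.npz','ruby')
f='pics/wrist3.npz'
rim(f,(.416,-.252),.050,.065,.05,'blue')
X,_=cloud(f,(.416,-.252),.015,.07,.09,'blue');print(np.percentile(X[:,2],[5,50,90,99]))
E
```

```text
held 2334 [ 0.4201 -0.2518] 0.0277 off tool xy 0.0023 0.0014 z [0.1822 0.1915 0.1931]
pics/wrist3.npz ruby [ 335    0  113  103 9673] saucer [ 0.6191 -0.2517] 0.0561
pics/wrist3.npz ruby [ 202  179  111   96 8404] saucer [ 0.3698 -0.3028] 0.0664
pics/wrist3.npz rim 362 circ [ 0.4219 -0.2476] 0.0254 box [ 0.3963 -0.2659] [ 0.4609 -0.2214] z95 0.0595
[0.02235455 0.0515481  0.05907526 0.05997696]
```

move_arm:
  increments:
    - [[0.3,0.12,0.12,0,0,0,0],[0.3,0.3,0.3,0,0,0,0],[0.3,0.52,0.52,0,0,0,0],[0.3,0.74,0.74,0,0,0,0],[0.3,0.9,0.9,0,0,0,0],[0.3,0.97,0.97,0,0,0,0]]

```text
time: 5.68
tool_pos: [0.5562, -0.2502, 0.3466]
ee_rot: [-3.138, 0.0, 0.797]
wrist_force: [0.1, 0.1, -1.6]
width: 0.0599
```

move_arm:
  increments:
    - [[0.3,0.15,0.15,0,0,0,0],[0.3,0.3,0.3,0,0,0,0],[0.3,0.42,0.42,0,0,0,0],[0.3,0.47,0.46,0,0,0,0],[0.3,0.47,0.46,0,0,0,0],[0.3,0.47,0.46,0,0,0,0]]

```text
time: 6.18
tool_pos: [0.6193, -0.2493, 0.3485]
ee_rot: [-3.139, 0.001, 0.796]
wrist_force: [-0.2, 0.1, -0.6]
width: 0.0596
```

```bash
python3 look.py 4
```

```text
wrist t 6.1833 [ 0.6193 -0.2493  0.3485] [-3.139e+00  1.300e-03  7.959e-01] 0.0596 [-0.2  0.1 -0.6]
```

View pics/wrist4.png

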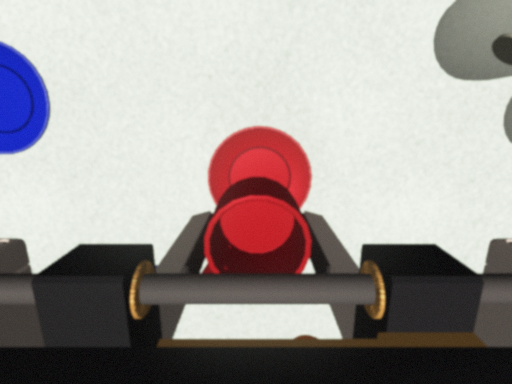

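The saucer arc is visible behind the cup, centred near column 260.

```bash
cat >> meas.py <<'E'
def arc(f,c,vmax,umin=0,umax=511,z=.012,R=None):
    im,d,p=load(f); m=mask(im,c)
    cnts=cv2.findContours(m,cv2.RETR_EXTERNAL,cv2.CHAIN_APPROX_NONE)[0]
    cnt=max(cnts,key=lambda k:((k[:,0,1]<vmax)&(k[:,0,1]>1)&(k[:,0,0]>umin)&(k[:,0,0]<umax)).sum())[:,0]
    k=cnt[(cnt[:,1]<vmax)&(cnt[:,1]>1)&(cnt[:,0]>umin)&(cnt[:,0]<umax)]
    P=onplane(p,k,z)[:,:2]
    q,r=circ(P)
    from scipy.optimize import least_squares
    s=least_squares(lambda c:np.linalg.norm(P-c,axis=1)-(R or .0595),q).x
    print('arc',c,len(k),'free',q.round(4),r.round(4),'fixed R',s.round(4)); return s
E
python3 - <<'E'
from meas import *
f='pics/wrist4.npz'
for v in (165,180,190): arc(f,'ruby',v,190,330)
held(f,np.array([.6195,-.249,.349]),.796,'ruby')
arc('pics/wrist1.npz','ruby',150,360); 
E
```

```text
arc ruby 118 free [ 0.6217 -0.2488] 0.0583 fixed R [ 0.6207 -0.2498]
arc ruby 148 free [ 0.6218 -0.2488] 0.0583 fixed R [ 0.6207 -0.2499]
arc ruby 168 free [ 0.6218 -0.2487] 0.0583 fixed R [ 0.6207 -0.2498]
held 2207 [ 0.6203 -0.2476] 0.0277 off tool xy 0.0016 -0.0004 z [0.1781 0.1861 0.1877]
arc ruby 277 free [ 0.6223 -0.2482] 0.0585 fixed R [ 0.6222 -0.2483]
```

move_arm:
  increments:
    - [[0.3,0,0.01,0.15,0,0,0],[0.3,0,0.01,0.35,0,0,0],[0.3,0,0.01,0.55,0,0,0],[0.3,0,0.01,0.75,0,0,0],[0.3,0,0.01,0.9,0,0,0],[0.3,0,0.01,1,0,0,0],[0.3,0,0.01,1,0,0,0]]

```text
time: 6.82
tool_pos: [0.6191, -0.2498, 0.2467]
ee_rot: [-3.136, 0.002, 0.795]
wrist_force: [-0.7, 0.4, -1.9]
width: 0.0596
```

move_arm:
  increments:
    - [[0.3,0,0,0.04,0,0,0],[0.3,0,0,0.08,0,0,0],[0.3,0,0,0.12,0,0,0],[0.3,0,0,0.15,0,0,0],[0.3,0,0,0.18,0,0,0],[0.3,0,0,0.2,0,0,0],[0.3,0,0,0.2,0,0,0]]

```text
time: 7.4
tool_pos: [0.6206, -0.2499, 0.2291]
ee_rot: [-3.141, 0.0, 0.796]
wrist_force: [0.3, -0.5, -1.3]
width: 0.0598
```

move_arm:
  increments:
    - [[0.3,0,0,0.01,0,0,0],[0.3,0,0,0.02,0,0,0],[0.3,0,0,0.03,0,0,0],[0.3,0,0,0.03,0,0,0]]

```text
time: 7.73
tool_pos: [0.6206, -0.2499, 0.2265]
ee_rot: [-3.141, -0.0, 0.796]
wrist_force: [-0.2, 0.7, -2.0]
width: 0.0595
```

move_arm:
  increments:
    - [[0.3,0,0,0.01,0,0,0],[0.3,0,0,0.02,0,0,0],[0.3,0,0,0.02,0,0,0]]

```text
time: 7.98
tool_pos: [0.6207, -0.25, 0.2253]
ee_rot: [3.141, -0.0, 0.796]
wrist_force: [-0.8, 0.2, 1.5]
width: 0.0596
```

move_arm:
  increments:
    - [[0.3,0,0,0.01,0,0,0],[0.3,0,0,0.01,0,0,0]]

```text
time: 8.15
tool_pos: [0.6207, -0.2499, 0.2253]
ee_rot: [3.141, -0.0, 0.796]
wrist_force: [-2.4, 0.4, 5.3]
width: 0.0597
```

Contact confirmed (+5 N). Releasing.

move_arm:
  increments:
    - [[0.66,0,0,0,0,0,0],[0.72,0,0,0,0,0,0],[0.8,0,0,0,0,0,0],[1,0,0,0,0,0,0],[1,0,0,0,0,0,0],[1,0,0,0,0,0,0]]

```text
time: 8.65
tool_pos: [0.6207, -0.2499, 0.2233]
ee_rot: [-3.141, -0.0, 0.796]
wrist_force: [-0.2, -0.1, -0.1]
width: 0.0903
```

move_arm:
  increments:
    - [[1,0,0,-0.1,0,0,0],[1,0,0,-0.35,0,0,0],[1,0,0,-0.65,0,0,0],[1,0,0,-0.9,0,0,0],[1,0,0,-1,0,0,0],[1,0,0,-1,0,0,0]]

```text
time: 9.15
tool_pos: [0.6212, -0.2502, 0.3286]
ee_rot: [3.134, -0.003, 0.796]
wrist_force: [-0.2, -0.5, 0.3]
width: 0.0939
```

```bash
python3 look.py 5; python3 - <<'E'
from meas import *
f='pics/wrist5.npz'
rim(f,(.621,-.249),.055,.07,.045,'ruby')
arc(f,'ruby',180,190,330)
E
```

```text
wrist t 9.15 [ 0.6212 -0.2502  0.3286] [ 3.1337e+00 -2.6000e-03  7.9590e-01] 0.0939 [-0.2 -0.5  0.3]
pics/wrist5.npz rim 996 circ [ 0.6207 -0.2488] 0.0282 box [ 0.5762 -0.2792] [ 0.6512 -0.2195] z95 0.0643
arc ruby 147 free [ 0.6214 -0.2485] 0.0584 fixed R [ 0.6204 -0.2495]
```

View pics/wrist5.png

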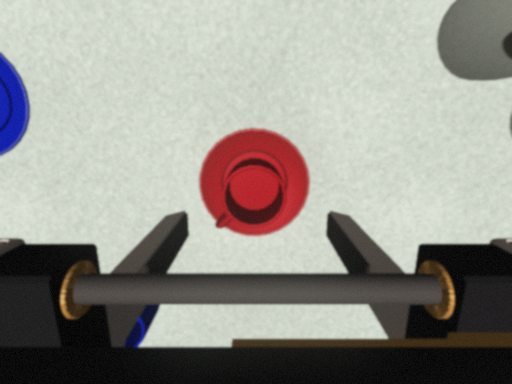

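The ruby cup stands centred on its saucer at (255,182), about 1 mm from its centre. Next the blue cup.

move_arm:
  increments:
    - [[1,-0.2,-0.2,0,0,0,0],[1,-0.45,-0.45,0,0,0,0],[1,-0.7,-0.7,0,0,0,0],[1,-0.97,-0.97,0,0,0,0]]

```text
time: 9.53
tool_pos: [0.4819, -0.2509, 0.3202]
ee_rot: [-3.136, 0.001, 0.797]
wrist_force: [0.3, 0.3, 0.0]
width: 0.0941
```

move_arm:
  increments:
    - [[1,-0.2,-0.2,0,0,0,0],[1,-0.4,-0.4,0,0,0,0],[1,-0.46,-0.48,0,0,0,0],[1,-0.46,-0.48,0,0,0,0],[1,-0.46,-0.48,0,0,0,0]]

```text
time: 9.95
tool_pos: [0.417, -0.2506, 0.3226]
ee_rot: [-3.14, -0.001, 0.795]
wrist_force: [0.2, 0.4, 1.0]
width: 0.0942
```

```bash
python3 look.py 6; python3 - <<'E'
from meas import *
f='pics/wrist6.npz'
rim(f,(.418,-.25),.045,.07,.036,'blue')
X,_=cloud(f,(.416,-.252),.015,.07,.09,'blue');print(np.percentile(X[:,2],[5,50,90,99]))
E
```

```text
wrist t 9.95 [ 0.417  -0.2506  0.3226] [-3.1404e+00 -6.0000e-04  7.9530e-01] 0.0942 [0.2 0.4 1. ]
pics/wrist6.npz rim 1106 circ [ 0.4184 -0.2502] 0.0279 box [ 0.3886 -0.2796] [ 0.453  -0.2212] z95 0.0593
[0.01904061 0.04918865 0.05869392 0.05955256]
```

View pics/wrist6.png

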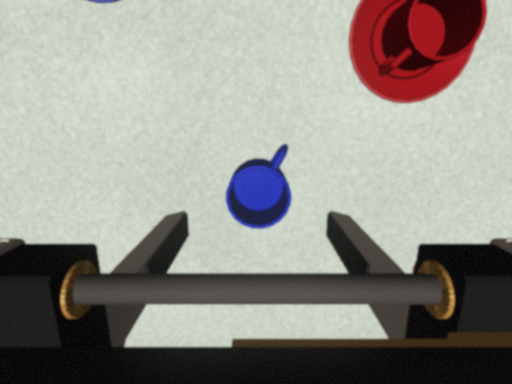

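Blue cup at (259,194), upright and centred between the jaws.

move_arm:
  increments:
    - [[1,0,0,0.2,0,0,0],[1,0,0,0.45,0,0,0],[1,0,0,0.7,0,0,0],[1,0,0,0.9,0,0,0],[1,0,0,1,0,0,0],[1,0,0,1,0,0,0],[0.7,0,0,1,0,0,0],[0.5,0,0,1,0,0,0]]

```text
time: 10.67
tool_pos: [0.418, -0.2511, 0.225]
ee_rot: [3.139, -0.0, 0.796]
wrist_force: [0.4, 0.2, 0.2]
width: 0.0838
```

move_arm:
  increments:
    - [[0.3,0,0,0.02,0,0,0],[0.3,0,0,0.02,0,0,0],[0.3,0,0,0.02,0,0,0],[0.3,0,0,0.02,0,0,0],[0.3,0,0,0.02,0,0,0]]

```text
time: 11.08
tool_pos: [0.4172, -0.2508, 0.2225]
ee_rot: [3.14, -0.0, 0.796]
wrist_force: [-0.3, -0.2, 3.5]
width: 0.06
```

move_arm:
  increments:
    - [[0.3,0,0,-0.06,0,0,0],[0.3,0,0,-0.2,0,0,0],[0.3,0,0,-0.45,0,0,0],[0.3,0,0,-0.7,0,0,0],[0.3,0,0,-0.9,0,0,0],[0.3,0,0,-1,0,0,0]]

```text
time: 11.58
tool_pos: [0.4173, -0.2509, 0.3248]
ee_rot: [3.137, -0.001, 0.796]
wrist_force: [-0.1, -0.0, -1.1]
width: 0.0599
```

move_arm:
  increments:
    - [[0.3,0.12,-0.07,0,0,0,0],[0.3,0.3,-0.18,0,0,0,0],[0.3,0.52,-0.32,0,0,0,0],[0.3,0.77,-0.47,0,0,0,0]]

```text
time: 11.92
tool_pos: [0.4369, -0.1623, 0.3209]
ee_rot: [-3.14, 0.001, 0.794]
wrist_force: [-0.0, -0.2, -1.9]
width: 0.0604
```

move_arm:
  increments:
    - [[0.3,0.25,-0.15,0,0,0,0],[0.3,0.5,-0.31,0,0,0,0],[0.3,0.77,-0.47,0,0,0,0]]

```text
time: 12.17
tool_pos: [0.4572, -0.0736, 0.3209]
ee_rot: [-3.14, 0.001, 0.795]
wrist_force: [0.4, 0.8, -0.5]
width: 0.0602
```

move_arm:
  increments:
    - [[0.3,0.25,-0.15,0,0,0,0],[0.3,0.47,-0.29,0,0,0,0],[0.3,0.64,-0.4,0,0,0,0],[0.3,0.74,-0.46,0,0,0,0],[0.3,0.77,-0.48,0,0,0,0],[0.3,0.77,-0.48,0,0,0,0],[0.3,0.77,-0.48,0,0,0,0]]

```text
time: 12.75
tool_pos: [0.4771, 0.0131, 0.3213]
ee_rot: [-3.142, 0.001, 0.795]
wrist_force: [0.2, 0.6, -0.8]
width: 0.0598
```

```bash
python3 look.py 7; python3 - <<'E'
from meas import *
f='pics/wrist7.npz'
o=robot.get_obs()
for v in (165,180): arc(f,'blue',v,190,330)
held(f,o['tool_pos'],.796,'blue')
E
```

```text
wrist t 12.75 [0.4771 0.0131 0.3213] [-3.1415e+00  1.0000e-03  7.9550e-01] 0.0598 [ 0.2  0.6 -0.8]
arc blue 120 free [0.4785 0.0144] 0.0583 fixed R [0.4775 0.0134]
arc blue 150 free [0.4786 0.0146] 0.0582 fixed R [0.4774 0.0134]
held 2022 [0.4782 0.014 ] 0.0278 off tool xy 0.0017 -0.0 z [0.1501 0.1568 0.1582]
```

View pics/wrist7.png

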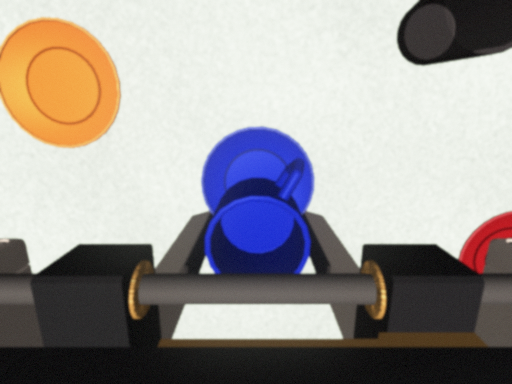

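Blue saucer arc concentric with the held cup (column 258). Lowering.

move_arm:
  increments:
    - [[0.3,0,0,0.15,0,0,0],[0.3,0,0,0.35,0,0,0],[0.3,0,0,0.55,0,0,0],[0.3,0,0,0.7,0,0,0],[0.3,0,0,0.8,0,0,0],[0.3,0,0,0.86,0,0,0],[0.3,0,0,0.88,0,0,0],[0.3,0,0,0.88,0,0,0]]

```text
time: 13.47
tool_pos: [0.4773, 0.0133, 0.2337]
ee_rot: [3.142, -0.0, 0.795]
wrist_force: [-0.0, -0.4, -1.4]
width: 0.06
```

move_arm:
  increments:
    - [[0.3,0,0,0.01,0,0,0],[0.3,0,0,0.02,0,0,0],[0.3,0,0,0.03,0,0,0],[0.3,0,0,0.04,0,0,0],[0.3,0,0,0.05,0,0,0],[0.3,0,0,0.05,0,0,0]]

```text
time: 13.97
tool_pos: [0.4771, 0.0138, 0.2286]
ee_rot: [-3.141, 0.0, 0.796]
wrist_force: [0.4, -0.4, -0.7]
width: 0.0603
```

move_arm:
  increments:
    - [[0.3,0,0,0.01,0,0,0],[0.3,0,0,0.02,0,0,0],[0.3,0,0,0.02,0,0,0]]

```text
time: 14.22
tool_pos: [0.4773, 0.0138, 0.2274]
ee_rot: [3.141, -0.0, 0.796]
wrist_force: [-2.7, 0.2, 3.2]
width: 0.0602
```

move_arm:
  increments:
    - [[0.3,0,0,0.01,0,0,0],[0.3,0,0,0.01,0,0,0]]

```text
time: 14.38
tool_pos: [0.4773, 0.0138, 0.2274]
ee_rot: [3.141, -0.0, 0.796]
wrist_force: [-4.7, -0.3, 8.1]
width: 0.0603
```

move_arm:
  increments:
    - [[0.66,0,0,0,0,0,0],[0.72,0,0,0,0,0,0],[0.8,0,0,0,0,0,0],[1,0,0,0,0,0,0],[1,0,0,0,0,0,0],[1,0,0,0,0,0,0]]

```text
time: 14.88
tool_pos: [0.4771, 0.0137, 0.2254]
ee_rot: [-3.141, 0.0, 0.796]
wrist_force: [-0.1, 1.2, 0.3]
width: 0.0912
```

move_arm:
  increments:
    - [[1,0,0,-0.1,0,0,0],[1,0,0,-0.35,0,0,0],[1,0,0,-0.65,0,0,0],[1,0,0,-0.9,0,0,0],[1,0,0,-1,0,0,0],[1,0,0,-1,0,0,0]]

```text
time: 15.38
tool_pos: [0.4779, 0.0137, 0.3294]
ee_rot: [3.136, -0.005, 0.796]
wrist_force: [0.1, -0.2, 0.0]
width: 0.0937
```

```bash
python3 look.py 8; python3 - <<'E'
from meas import *
f='pics/wrist8.npz'
rim(f,(.477,.014),.055,.07,.045,'blue')
arc(f,'blue',180,190,330)
saucer(f,'amber'); saucer('pics/wrist7.npz','amber')
E
```

```text
wrist t 15.3833 [0.4779 0.0137 0.3294] [ 3.1359 -0.0048  0.796 ] 0.0937 [ 0.1 -0.2  0. ]
pics/wrist8.npz rim 1015 circ [0.4789 0.0143] 0.0284 box [ 0.4476 -0.016 ] [0.5203 0.0434] z95 0.0644
arc blue 143 free [0.4783 0.0149] 0.0581 fixed R [0.477  0.0136]
pics/wrist8.npz amber [    1    24   121   126 11673] saucer [0.4084 0.2211] 0.059
pics/wrist8.npz amber [  59  260   38   60 1072] saucer [0.2389 0.0668] 0.0306
pics/wrist8.npz amber [ 418  260   38   60 1105] saucer [ 0.538  -0.2284] 0.0311
pics/wrist8.npz amber [ 234  332  278   16 2357] saucer [ 0.5214 -0.1536] 0.1542
pics/wrist7.npz amber [    0    18   120   129 12245] saucer [0.409  0.2208] 0.0587
pics/wrist7.npz amber [127 261  26  59 766] saucer [0.2962 0.0112] 0.0288
pics/wrist7.npz amber [361 260  27  60 804] saucer [ 0.4786 -0.1672] 0.0291
pics/wrist7.npz amber [ 158  332  329   16 3020] saucer [ 0.42   -0.1564] 0.1232
```

View pics/wrist8.png

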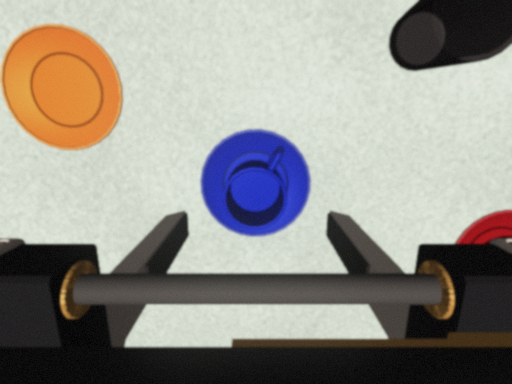

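The blue cup is centred on its saucer at (256,182). Now the green/amber stack.

move_arm:
  increments:
    - [[1,-0.2,0.2,-0.1,0,0,0],[1,-0.42,0.44,-0.25,0,0,0],[1,-0.63,0.66,-0.35,0,0,0],[1,-0.83,0.88,-0.35,0,0,0]]

```text
time: 15.77
tool_pos: [0.4819, -0.1084, 0.3607]
ee_rot: [3.141, -0.0, 0.797]
wrist_force: [0.5, -0.2, -0.0]
width: 0.0938
```

move_arm:
  increments:
    - [[1,-0.22,0.23,0,0,0,0],[1,-0.45,0.47,0,0,0,0],[1,-0.65,0.68,0,0,0,0],[1,-0.83,0.88,0,0,0,0]]

```text
time: 16.1
tool_pos: [0.4861, -0.2297, 0.3577]
ee_rot: [-3.137, 0.001, 0.795]
wrist_force: [0.1, -0.3, -0.4]
width: 0.0939
```

move_arm:
  increments:
    - [[1,-0.22,0.23,0,0,0,0],[1,-0.45,0.47,0,0,0,0],[1,-0.65,0.68,0,0,0,0],[1,-0.83,0.88,0,0,0,0]]

```text
time: 16.43
tool_pos: [0.491, -0.3506, 0.3574]
ee_rot: [-3.136, 0.0, 0.795]
wrist_force: [0.4, 0.6, -0.1]
width: 0.0939
```

move_arm:
  increments:
    - [[1,-0.22,0.23,0,0,0,0],[1,-0.45,0.47,0,0,0,0],[1,-0.65,0.68,0,0,0,0],[1,-0.77,0.82,0,0,0,0],[1,-0.83,0.87,0,0,0,0],[1,-0.83,0.87,0,0,0,0],[1,-0.83,0.87,0,0,0,0]]

```text
time: 17.02
tool_pos: [0.4956, -0.4686, 0.3587]
ee_rot: [-3.138, -0.001, 0.796]
wrist_force: [-0.0, 0.3, -0.6]
width: 0.094
```

```bash
python3 look.py 9; python3 - <<'E'
from meas import *
f='pics/wrist9.npz'
rim(f,(.495,-.470),.100,.115,.04,'green')
rim(f,(.495,-.470),.100,.115,.04)
E
```

```text
wrist t 17.0167 [ 0.4956 -0.4686  0.3587] [-3.1379e+00 -9.0000e-04  7.9590e-01] 0.094 [-0.   0.3 -0.6]
pics/wrist9.npz rim 992 circ [ 0.4956 -0.4691] 0.0279 box [ 0.4669 -0.5013] [ 0.5254 -0.4394] z95 0.1093
pics/wrist9.npz rim 1124 circ [ 0.4956 -0.4693] 0.028 box [ 0.4653 -0.5013] [ 0.5254 -0.4394] z95 0.1093
```

View pics/wrist9.png

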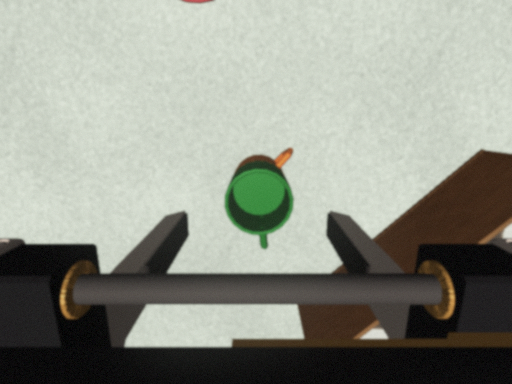

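Green rim at (259,202), handle down at (263,240), amber handle at (285,158). A wooden caddy lies to the right, so I'm checking its clearance.

```bash
python3 - <<'E'
from meas import *
for f in ['pics/wrist9.npz']:
    X,uv=cloud(f,(.5,-.6),.03,.3,.14)
    m=(uv[:,0]>335)&(uv[:,1]<240)
    X=X[m]; X=X[(np.linalg.norm(X[:,:2]-[.4956,-.469],axis=1)>.06)]
    print(len(X),X.min(0),X.max(0)); 
    print('maxy at top',np.percentile(X[X[:,2]>.095][:,1],[50,90,99,100]), np.percentile(X[:,2],[90,99,100]))
p=robot.camera_params('top');d=np.load("pics/top0d.npy");v,u=np.mgrid[:384,:512]
o,r=ray(p,np.c_[u.ravel(),v.ravel()]);X=o+r*d.ravel()[:,None]
m=(X[:,2]>.06)&(X[:,0]>.3)&(X[:,0]<.75)&(X[:,1]<-.53)&(X[:,1]>-.8)
print(X[m].min(0),X[m].max(0))
E
```

```text
2823 [ 0.56404311 -0.6348633   0.03000975] [ 0.63671768 -0.494375    0.26071598]
maxy at top [-0.63031009 -0.62943134 -0.49554837 -0.494375  ] [0.10459757 0.11121597 0.26071598]
[ 0.30008846 -0.78316043  0.06005199] [ 0.70865896 -0.62502437  0.1143272 ]
```

move_arm:
  increments:
    - [[1,0,0,0.2,0,0,0],[1,0,0,0.45,0,0,0],[1,0,0,0.7,0,0,0],[1,0,0,0.85,0,0,0],[1,0,0,0.9,0,0,0],[1,0,0,0.9,0,0,0],[0.7,0,0,0.9,0,0,0],[0.5,0,0,0.9,0,0,0]]

```text
time: 17.73
tool_pos: [0.4962, -0.4689, 0.273]
ee_rot: [3.138, 0.0, 0.797]
wrist_force: [-0.0, -0.5, -0.4]
width: 0.0837
```

move_arm:
  increments:
    - [[0.3,0,0,0,0,0,0],[0.3,0,0,0,0,0,0],[0.3,0,0,0,0,0,0],[0.3,0,0,0,0,0,0],[0.3,0,0,0,0,0,0]]

```text
time: 18.15
tool_pos: [0.4957, -0.4692, 0.2715]
ee_rot: [3.141, -0.0, 0.796]
wrist_force: [-0.6, 0.7, 2.3]
width: 0.0605
```

move_arm:
  increments:
    - [[0.3,0,0,-0.04,0,0,0],[0.3,0,0,-0.1,0,0,0],[0.3,0,0,-0.25,0,0,0],[0.3,0,0,-0.45,0,0,0],[0.3,0,0,-0.65,0,0,0],[0.3,0,0,-0.8,0,0,0],[0.3,0,0,-0.8,0,0,0]]

```text
time: 18.73
tool_pos: [0.496, -0.4695, 0.3557]
ee_rot: [3.134, 0.0, 0.796]
wrist_force: [-0.2, 0.2, -0.3]
width: 0.0604
```

```bash
python3 look.py 10; python3 - <<'E'
from meas import *
f='pics/wrist10.npz'
o=robot.get_obs()
held(f,o['tool_pos'],.796,'green')
E
```

```text
wrist t 18.7333 [ 0.496  -0.4695  0.3557] [3.1336e+00 4.0000e-04 7.9590e-01] 0.0604 [-0.2  0.2 -0.3]
held 2244 [ 0.497  -0.4704] 0.0281 off tool xy 0.0001 0.0015 z [0.1824 0.1918 0.1934]
```

View pics/wrist10.png

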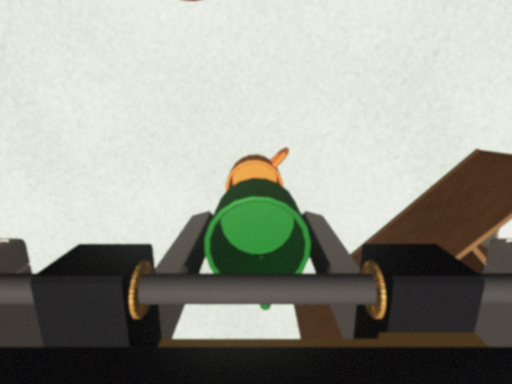

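Green held, rim at (258,240); the amber cup stays put. Carrying to the green saucer.

move_arm:
  increments:
    - [[0.3,0.12,-0.08,0,0,0,0],[0.3,0.35,-0.24,0,0,0,0],[0.3,0.65,-0.44,0,0,0,0],[0.3,0.97,-0.66,0,0,0,0]]

```text
time: 19.12
tool_pos: [0.5159, -0.3521, 0.3476]
ee_rot: [-3.137, -0.0, 0.794]
wrist_force: [0.5, -0.3, -1.8]
width: 0.0603
```

move_arm:
  increments:
    - [[0.3,0.32,-0.22,0,0,0,0],[0.3,0.65,-0.44,0,0,0,0],[0.3,0.97,-0.66,0,0,0,0]]

```text
time: 19.37
tool_pos: [0.5366, -0.2351, 0.3482]
ee_rot: [-3.137, 0.0, 0.796]
wrist_force: [0.2, 0.2, -1.5]
width: 0.0604
```

move_arm:
  increments:
    - [[0.3,0.32,-0.22,0,0,0,0],[0.3,0.65,-0.44,0,0,0,0],[0.3,0.97,-0.66,0,0,0,0]]

```text
time: 19.62
tool_pos: [0.557, -0.1196, 0.3483]
ee_rot: [-3.138, 0.001, 0.796]
wrist_force: [0.8, 0.3, -1.3]
width: 0.0605
```

move_arm:
  increments:
    - [[0.3,0.32,-0.22,0,0,0,0],[0.3,0.65,-0.44,0,0,0,0],[0.3,0.97,-0.66,0,0,0,0]]

```text
time: 19.87
tool_pos: [0.5775, -0.0042, 0.3484]
ee_rot: [-3.138, 0.002, 0.797]
wrist_force: [-0.1, 0.2, -2.4]
width: 0.0607
```

move_arm:
  increments:
    - [[0.3,0.32,-0.22,0,0,0,0],[0.3,0.65,-0.44,0,0,0,0],[0.3,0.97,-0.66,0,0,0,0]]

```text
time: 20.12
tool_pos: [0.5981, 0.1112, 0.3483]
ee_rot: [-3.139, 0.003, 0.797]
wrist_force: [1.1, -1.0, -1.1]
width: 0.0606
```

move_arm:
  increments:
    - [[0.3,0.32,-0.22,0,0,0,0],[0.3,0.6,-0.41,0,0,0,0],[0.3,0.8,-0.54,0,0,0,0],[0.3,0.93,-0.63,0,0,0,0],[0.3,0.98,-0.66,0,0,0,0],[0.3,0.98,-0.66,0,0,0,0],[0.3,0.98,-0.66,0,0,0,0]]

```text
time: 20.7
tool_pos: [0.6204, 0.2238, 0.3499]
ee_rot: [-3.141, 0.002, 0.795]
wrist_force: [0.3, -0.0, -1.7]
width: 0.0605
```

```bash
python3 look.py 11; python3 - <<'E'
from meas import *
f='pics/wrist11.npz'
o=robot.get_obs()
for v in (165,180): arc(f,'green',v,190,330)
held(f,o['tool_pos'],.796,'green')
E
```

```text
wrist t 20.7 [0.6204 0.2238 0.3499] [-3.1414e+00  1.9000e-03  7.9540e-01] 0.0605 [ 0.3 -0.  -1.7]
arc green 119 free [0.6241 0.2253] 0.0569 fixed R [0.6219 0.2231]
arc green 149 free [0.6242 0.2254] 0.0568 fixed R [0.6218 0.223 ]
held 1990 [0.6203 0.2237] 0.0281 off tool xy 0.0001 -0.0005 z [0.1793 0.1863 0.1876]
```

View pics/wrist11.png

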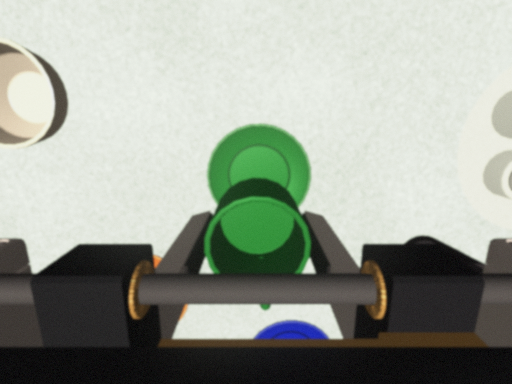

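Green saucer arc concentric with the cup (column 259); nudging 2 mm and lowering.

move_arm:
  increments:
    - [[0.3,0.01,0.01,0.15,0,0,0],[0.3,0.015,0.01,0.35,0,0,0],[0.3,0.015,0.01,0.55,0,0,0],[0.3,0.015,0.01,0.75,0,0,0],[0.3,0.015,0.01,0.9,0,0,0],[0.3,0.015,0.01,1,0,0,0],[0.3,0.015,0.01,1,0,0,0]]

```text
time: 21.33
tool_pos: [0.6217, 0.2231, 0.2477]
ee_rot: [-3.139, 0.005, 0.794]
wrist_force: [-0.4, -0.7, -1.1]
width: 0.0599
```

move_arm:
  increments:
    - [[0.3,0,0,0.04,0,0,0],[0.3,0,0,0.08,0,0,0],[0.3,0,0,0.12,0,0,0],[0.3,0,0,0.15,0,0,0],[0.3,0,0,0.17,0,0,0],[0.3,0,0,0.19,0,0,0],[0.3,0,0,0.2,0,0,0],[0.3,0,0,0.2,0,0,0]]

```text
time: 22.0
tool_pos: [0.6223, 0.225, 0.2304]
ee_rot: [-3.141, 0.0, 0.796]
wrist_force: [0.3, 0.6, -1.7]
width: 0.0605
```

move_arm:
  increments:
    - [[0.3,0,0,0.01,0,0,0],[0.3,0,0,0.02,0,0,0],[0.3,0,0,0.03,0,0,0],[0.3,0,0,0.03,0,0,0]]

```text
time: 22.33
tool_pos: [0.6223, 0.2249, 0.2274]
ee_rot: [-3.141, 0.0, 0.796]
wrist_force: [-0.5, -0.2, -1.6]
width: 0.0604
```

move_arm:
  increments:
    - [[0.3,0,0,0.01,0,0,0],[0.3,0,0,0.02,0,0,0],[0.3,0,0,0.02,0,0,0]]

```text
time: 22.58
tool_pos: [0.6224, 0.225, 0.2265]
ee_rot: [3.141, -0.001, 0.796]
wrist_force: [-0.9, -0.3, 1.3]
width: 0.0602
```

move_arm:
  increments:
    - [[0.3,0,0,0.01,0,0,0],[0.3,0,0,0.01,0,0,0]]

```text
time: 22.75
tool_pos: [0.6224, 0.225, 0.2265]
ee_rot: [3.141, -0.001, 0.796]
wrist_force: [-3.3, -0.3, 6.4]
width: 0.0602
```

move_arm:
  increments:
    - [[0.66,0,0,0,0,0,0],[0.72,0,0,0,0,0,0],[0.8,0,0,0,0,0,0],[1,0,0,0,0,0,0],[1,0,0,0,0,0,0],[1,0,0,0,0,0,0]]

```text
time: 23.25
tool_pos: [0.6224, 0.2249, 0.2244]
ee_rot: [-3.141, 0.0, 0.796]
wrist_force: [0.3, -0.3, -0.2]
width: 0.0907
```

move_arm:
  increments:
    - [[1,0,0,-0.1,0,0,0],[1,0,0,-0.35,0,0,0],[1,0,0,-0.65,0,0,0],[1,0,0,-0.9,0,0,0],[1,0,0,-1,0,0,0],[1,0,0,-1,0,0,0]]

```text
time: 23.75
tool_pos: [0.623, 0.2251, 0.3296]
ee_rot: [3.137, -0.007, 0.796]
wrist_force: [0.5, 0.2, -0.2]
width: 0.0938
```

```bash
python3 look.py 12; python3 - <<'E'
from meas import *
f='pics/wrist12.npz'
rim(f,(.623,.225),.055,.07,.045,'green')
arc(f,'green',180,190,330)
E
```

```text
wrist t 23.75 [0.623  0.2251 0.3296] [ 3.1374 -0.0073  0.796 ] 0.0938 [ 0.5  0.2 -0.2]
pics/wrist12.npz rim 993 circ [0.6223 0.2246] 0.0281 box [0.5928 0.19  ] [0.6523 0.2547] z95 0.0645
arc green 140 free [0.624  0.2257] 0.0568 fixed R [0.6215 0.2232]
```

View pics/wrist12.png

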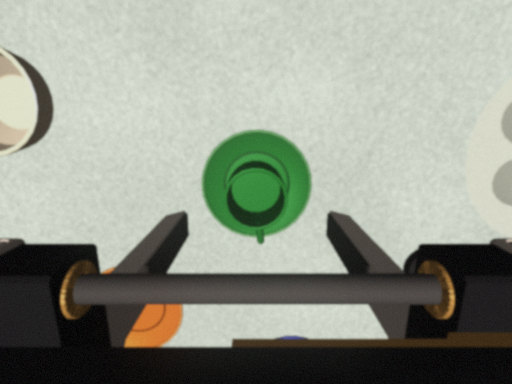

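Green centred at (257,183). Returning for the amber cup.

move_arm:
  increments:
    - [[1,-0.2,0.14,0,0,0,0],[1,-0.55,0.37,0,0,0,0],[1,-0.97,0.66,0,0,0,0]]

```text
time: 24.05
tool_pos: [0.6023, 0.1188, 0.3213]
ee_rot: [-3.138, 0.004, 0.799]
wrist_force: [1.0, -1.0, 0.3]
width: 0.0942
```

move_arm:
  increments:
    - [[1,-0.32,0.22,0,0,0,0],[1,-0.65,0.44,0,0,0,0],[1,-0.97,0.66,0,0,0,0]]

```text
time: 24.3
tool_pos: [0.5813, 0.0018, 0.3216]
ee_rot: [-3.138, 0.003, 0.796]
wrist_force: [0.6, 0.5, -0.1]
width: 0.0938
```

move_arm:
  increments:
    - [[1,-0.32,0.22,0,0,0,0],[1,-0.65,0.44,0,0,0,0],[1,-0.97,0.66,0,0,0,0]]

```text
time: 24.55
tool_pos: [0.5606, -0.1137, 0.3217]
ee_rot: [-3.137, 0.002, 0.796]
wrist_force: [-0.1, -0.3, 0.7]
width: 0.0939
```

move_arm:
  increments:
    - [[1,-0.32,0.22,0,0,0,0],[1,-0.65,0.44,0,0,0,0],[1,-0.97,0.66,0,0,0,0]]

```text
time: 24.8
tool_pos: [0.5399, -0.2292, 0.3217]
ee_rot: [-3.137, 0.001, 0.796]
wrist_force: [1.7, -0.3, -0.8]
width: 0.0941
```

move_arm:
  increments:
    - [[1,-0.32,0.22,0,0,0,0],[1,-0.65,0.44,0,0,0,0],[1,-0.97,0.66,0,0,0,0]]

```text
time: 25.05
tool_pos: [0.5193, -0.3446, 0.3215]
ee_rot: [-3.137, 0.0, 0.796]
wrist_force: [-0.0, 0.1, -0.5]
width: 0.0938
```

move_arm:
  increments:
    - [[1,-0.32,0.22,0,0,0,0],[1,-0.6,0.41,0,0,0,0],[1,-0.8,0.54,0,0,0,0],[1,-0.94,0.63,0,0,0,0],[1,-0.99,0.66,0,0,0,0],[1,-0.99,0.66,0,0,0,0],[1,-0.99,0.66,0,0,0,0]]

```text
time: 25.63
tool_pos: [0.4987, -0.459, 0.3236]
ee_rot: [-3.139, -0.001, 0.797]
wrist_force: [0.0, 0.2, -0.3]
width: 0.094
```

```bash
python3 look.py 13; python3 - <<'E'
from meas import *
f='pics/wrist13.npz'
rim(f,(.496,-.470),.045,.07,.036,'amber');rim(f,(.496,-.470),.052,.065,.036)
E
```

```text
wrist t 25.6333 [ 0.4987 -0.459   0.3236] [-3.1393e+00 -1.0000e-03  7.9660e-01] 0.094 [ 0.   0.2 -0.3]
pics/wrist13.npz rim 1143 circ [ 0.4966 -0.4686] 0.0279 box [ 0.466  -0.4979] [ 0.5315 -0.4395] z95 0.0593
pics/wrist13.npz rim 887 circ [ 0.496  -0.4689] 0.0278 box [ 0.4659 -0.4989] [ 0.5264 -0.4395] z95 0.0594
```

View pics/wrist13.png

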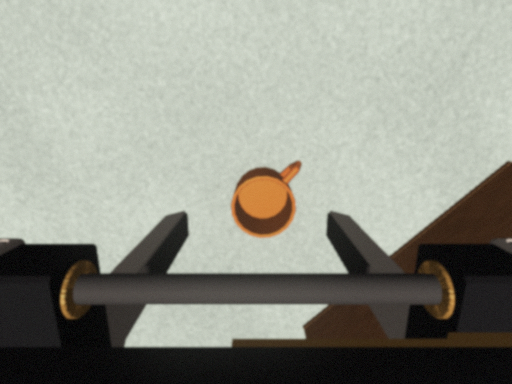

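Amber cup at (263,206), 10 mm short of the target; correcting and descending.

move_arm:
  increments:
    - [[1,-0.09,0.05,0.05,0,0,0],[1,-0.09,0.05,0.25,0,0,0],[1,-0.09,0.05,0.5,0,0,0],[1,-0.09,0.05,0.75,0,0,0],[1,-0.09,0.05,0.92,0,0,0],[1,-0.09,0.05,1,0,0,0],[1,-0.09,0.05,1,0,0,0],[1,-0.09,0.05,1,0,0,0]]

```text
time: 26.35
tool_pos: [0.496, -0.4696, 0.225]
ee_rot: [3.141, -0.0, 0.797]
wrist_force: [-0.7, -0.0, 0.7]
width: 0.0941
```

move_arm:
  increments:
    - [[0.7,0,0,0.04,0,0,0],[0.5,0,0,0.04,0,0,0],[0.3,0,0,0.04,0,0,0],[0.3,0,0,0.04,0,0,0],[0.3,0,0,0.04,0,0,0],[0.3,0,0,0.04,0,0,0],[0.3,0,0,0.04,0,0,0]]

```text
time: 26.93
tool_pos: [0.4956, -0.4699, 0.2213]
ee_rot: [3.141, -0.0, 0.796]
wrist_force: [-1.0, 1.0, 2.7]
width: 0.0599
```

move_arm:
  increments:
    - [[0.3,0,0,-0.06,0,0,0],[0.3,0,0,-0.2,0,0,0],[0.3,0,0,-0.45,0,0,0],[0.3,0,0,-0.7,0,0,0],[0.3,0,0,-0.9,0,0,0],[0.3,0,0,-1,0,0,0],[0.3,0,0,-1,0,0,0]]

```text
time: 27.52
tool_pos: [0.496, -0.4703, 0.3255]
ee_rot: [3.134, 0.0, 0.796]
wrist_force: [-0.7, 0.1, -0.8]
width: 0.0602
```

move_arm:
  increments:
    - [[0.3,0.05,-0.06,-0.1,0,0,0],[0.3,0.15,-0.2,-0.25,0,0,0],[0.3,0.35,-0.44,-0.3,0,0,0],[0.3,0.55,-0.69,-0.3,0,0,0],[0.3,0.72,-0.91,-0.3,0,0,0]]

```text
time: 27.93
tool_pos: [0.4805, -0.3527, 0.3495]
ee_rot: [-3.139, -0.001, 0.796]
wrist_force: [0.8, 0.1, -0.1]
width: 0.0601
```

move_arm:
  increments:
    - [[0.3,0.24,-0.3,0,0,0,0],[0.3,0.48,-0.61,0,0,0,0],[0.3,0.72,-0.91,0,0,0,0]]

```text
time: 28.18
tool_pos: [0.4652, -0.2374, 0.3488]
ee_rot: [-3.137, 0.0, 0.795]
wrist_force: [0.2, 0.1, -0.7]
width: 0.0605
```

move_arm:
  increments:
    - [[0.3,0.24,-0.3,0,0,0,0],[0.3,0.48,-0.61,0,0,0,0],[0.3,0.72,-0.91,0,0,0,0]]

```text
time: 28.43
tool_pos: [0.4503, -0.1223, 0.349]
ee_rot: [-3.138, 0.001, 0.796]
wrist_force: [0.6, -0.4, -0.6]
width: 0.0604
```

move_arm:
  increments:
    - [[0.3,0.24,-0.3,0,0,0,0],[0.3,0.48,-0.61,0,0,0,0],[0.3,0.72,-0.91,0,0,0,0]]

```text
time: 28.68
tool_pos: [0.4355, -0.0074, 0.3492]
ee_rot: [-3.139, 0.002, 0.796]
wrist_force: [1.4, 0.6, -1.7]
width: 0.0603
```

move_arm:
  increments:
    - [[0.3,0.24,-0.3,0,0,0,0],[0.3,0.48,-0.61,0,0,0,0],[0.3,0.72,-0.91,0,0,0,0]]

```text
time: 28.93
tool_pos: [0.4207, 0.1076, 0.3493]
ee_rot: [-3.14, 0.002, 0.796]
wrist_force: [1.0, 0.6, -0.4]
width: 0.0602
```

move_arm:
  increments:
    - [[0.3,0.22,-0.28,0,0,0,0],[0.3,0.42,-0.53,0,0,0,0],[0.3,0.58,-0.73,0,0,0,0],[0.3,0.68,-0.86,0,0,0,0],[0.3,0.72,-0.91,0,0,0,0],[0.3,0.72,-0.91,0,0,0,0],[0.3,0.72,-0.91,0,0,0,0]]

```text
time: 29.52
tool_pos: [0.4074, 0.2204, 0.3498]
ee_rot: [-3.141, 0.002, 0.796]
wrist_force: [0.3, 0.7, -1.2]
width: 0.0603
```

```bash
python3 look.py 14; python3 - <<'E'
from meas import *
f='pics/wrist14.npz'
o=robot.get_obs()
for v in (165,180): arc(f,'amber',v,190,330)
held(f,o['tool_pos'],.796,'amber')
E
```

```text
wrist t 29.5167 [0.4074 0.2204 0.3498] [-3.1413e+00  2.2000e-03  7.9630e-01] 0.0603 [ 0.3  0.7 -1.2]
arc amber 118 free [0.4088 0.22  ] 0.0587 fixed R [0.4082 0.2193]
arc amber 153 free [0.4074 0.2164] 0.0617 fixed R [0.4093 0.2183]
held 2379 [0.41   0.2217] 0.0281 off tool xy 0.0028 0.0005 z [0.1786 0.1864 0.1881]
```

View pics/wrist14.png

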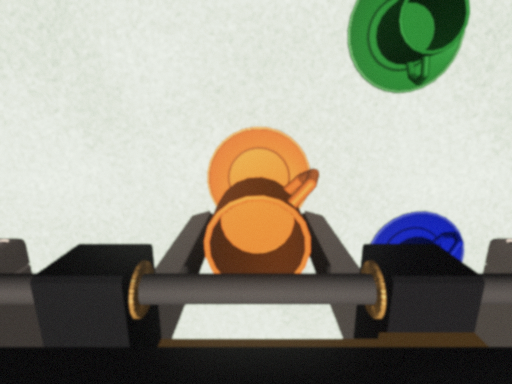

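Amber saucer arc concentric with the cup (column 259). Lowering.

move_arm:
  increments:
    - [[0.3,-0.01,0,0.15,0,0,0],[0.3,-0.01,0,0.35,0,0,0],[0.3,-0.01,0,0.55,0,0,0],[0.3,-0.01,0,0.75,0,0,0],[0.3,-0.01,0,0.9,0,0,0],[0.3,-0.01,0,1,0,0,0],[0.3,-0.01,0,1,0,0,0]]

```text
time: 30.15
tool_pos: [0.4064, 0.2187, 0.2482]
ee_rot: [-3.14, 0.005, 0.794]
wrist_force: [-0.5, -1.6, -0.9]
width: 0.0605
```

move_arm:
  increments:
    - [[0.3,0,0,0.04,0,0,0],[0.3,0,0,0.08,0,0,0],[0.3,0,0,0.12,0,0,0],[0.3,0,0,0.15,0,0,0],[0.3,0,0,0.17,0,0,0],[0.3,0,0,0.19,0,0,0],[0.3,0,0,0.2,0,0,0],[0.3,0,0,0.2,0,0,0]]

```text
time: 30.82
tool_pos: [0.407, 0.2201, 0.2305]
ee_rot: [-3.141, 0.0, 0.796]
wrist_force: [0.3, -1.0, -0.6]
width: 0.0598
```

move_arm:
  increments:
    - [[0.3,0,0,0.01,0,0,0],[0.3,0,0,0.02,0,0,0],[0.3,0,0,0.03,0,0,0],[0.3,0,0,0.03,0,0,0]]

```text
time: 31.15
tool_pos: [0.407, 0.22, 0.2275]
ee_rot: [-3.141, 0.0, 0.796]
wrist_force: [0.5, -0.4, -1.5]
width: 0.0601
```

move_arm:
  increments:
    - [[0.3,0,0,0.01,0,0,0],[0.3,0,0,0.02,0,0,0],[0.3,0,0,0.02,0,0,0]]

```text
time: 31.4
tool_pos: [0.4072, 0.2201, 0.2262]
ee_rot: [3.141, -0.0, 0.796]
wrist_force: [-1.7, -2.0, 1.5]
width: 0.0599
```

move_arm:
  increments:
    - [[0.3,0,0,0.01,0,0,0],[0.3,0,0,0.01,0,0,0]]

```text
time: 31.57
tool_pos: [0.4072, 0.2201, 0.2262]
ee_rot: [3.141, -0.0, 0.796]
wrist_force: [-2.7, -1.9, 8.3]
width: 0.0604
```

move_arm:
  increments:
    - [[0.66,0,0,0,0,0,0],[0.72,0,0,0,0,0,0],[0.8,0,0,0,0,0,0],[1,0,0,0,0,0,0],[1,0,0,0,0,0,0],[1,0,0,0,0,0,0]]

```text
time: 32.07
tool_pos: [0.407, 0.22, 0.2244]
ee_rot: [-3.141, 0.0, 0.796]
wrist_force: [-1.0, -0.4, 1.0]
width: 0.0905
```

move_arm:
  increments:
    - [[1,0,0,-0.1,0,0,0],[1,0,0,-0.35,0,0,0],[1,0,0,-0.65,0,0,0],[1,0,0,-0.9,0,0,0],[1,0,0,-1,0,0,0],[1,0,0,-1,0,0,0]]

```text
time: 32.57
tool_pos: [0.4078, 0.2204, 0.3284]
ee_rot: [3.139, -0.007, 0.796]
wrist_force: [0.7, 1.2, 0.1]
width: 0.0937
```

```bash
python3 look.py 15 wrist; python3 - <<'E'
from meas import *
f='pics/wrist15.npz'
rim(f,(.408,.221),.055,.07,.045,'amber')
arc(f,'amber',180,190,330)
E
```

```text
wrist t 32.5667 [0.4078 0.2204 0.3284] [ 3.1387 -0.0068  0.796 ] 0.0937 [0.7 1.2 0.1]
pics/wrist15.npz rim 1023 circ [0.4093 0.2207] 0.0284 box [0.3783 0.1905] [0.4527 0.2501] z95 0.0644
arc amber 143 free [0.4088 0.2204] 0.0585 fixed R [0.4079 0.2195]
```

View pics/wrist15.png

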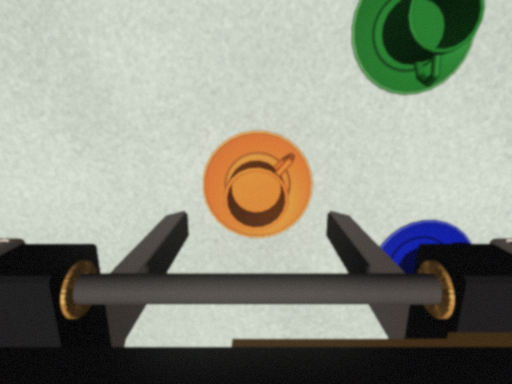

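Amber is centred at (258,184). I'll raise the arm and do a final check from the fixed cameras.

move_arm:
  increments:
    - [[1,0,0,-0.3,0,0,0],[1,0,0,-0.6,0,0,0],[1,0,0,-0.8,0,0,0],[1,0,0,-0.8,0,0,0],[1,0,0,-0.8,0,0,0]]

```text
time: 33.03
tool_pos: [0.4071, 0.22, 0.4036]
ee_rot: [-3.141, 0.001, 0.796]
wrist_force: [-0.2, -0.6, -1.1]
width: 0.0941
```

```bash
python3 look.py 16 scene top; python3 - <<'E'
from meas import *
f='pics/scene16.npz'
for c,q in (('ruby',(.6215,-.249)),('blue',(.478,.014)),('green',(.623,.2245)),('amber',(.4087,.2205))):
    print(c); rim(f,q,.055,.07,.045); 
    im,d,p=load(f)
for f in('pics/scene16.npz','pics/top16.npz'):
    print('bowl');rim(f,(.507,.459),.04,.052,.07); print('tum');rim(f,(.697,.003),.07,.095,.06)
E
```

```text
scene t 33.0333 [0.4071 0.22   0.4036] [-3.1411e+00  9.0000e-04  7.9590e-01] 0.0941 [-0.2 -0.6 -1.1]
top t 33.0833 [0.4069 0.22   0.4023] [-3.14    0.0033  0.7959] 0.094 [0.1 0.  0. ]
ruby
pics/scene16.npz rim 138 circ [ 0.6219 -0.2527] 0.0282 box [ 0.5833 -0.2815] [ 0.6522 -0.2237] z95 0.0636
blue
pics/scene16.npz rim 102 circ [0.478  0.0097] 0.0282 box [ 0.4468 -0.0213] [0.5088 0.0393] z95 0.0639
green
pics/scene16.npz rim 99 circ [0.6222 0.2206] 0.0279 box [0.5929 0.1888] [0.6526 0.25  ] z95 0.0636
amber
pics/scene16.npz rim 74 circ [0.407  0.2156] 0.0282 box [0.3741 0.1843] [0.4371 0.2448] z95 0.0634
bowl
pics/scene16.npz rim 140 circ [0.5084 0.4565] 0.0487 box [0.4548 0.4056] [0.5591 0.509 ] z95 0.0486
tum
pics/scene16.npz rim 268 circ [0.6991 0.0012] 0.0328 box [ 0.6637 -0.0345] [0.7346 0.0372] z95 0.085
bowl
pics/top16.npz rim 55 circ [0.5132 0.4648] 0.0415 box [0.5315 0.4423] [0.5567 0.5064] z95 0.0499
tum
pics/top16.npz rim 159 circ [0.6948 0.0065] 0.0328 box [ 0.6598 -0.0281] [0.7316 0.0406] z95 0.086
```

View pics/scene16.png

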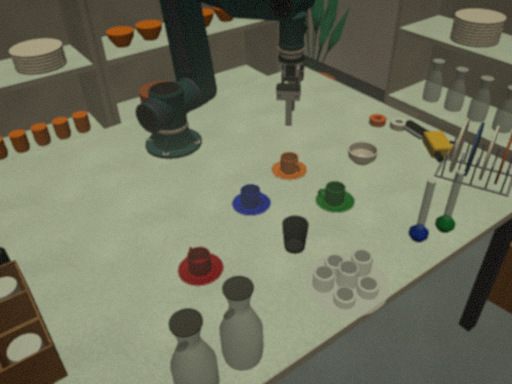

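All four cups stand on their own saucers: ruby (201,262), blue (250,196), green (335,193) and amber (289,164). The bowl and tumbler have not moved.

```bash
python3 -c "
from bench import robot
print(robot.close_job())"
```

```text
the job is handed in; nothing more can be done
None
```

All four cups are unstacked and each stands upright on the saucer of its own colour. I handed the job in at about 33 s of the 122 s allowed, and `robot.close_job()` gives no verdict.

- **How it went:** I took ruby, blue, green and amber in that order, gripping each cup clear of its handle. Over the saucers I checked the centring with the wrist camera and lowered the last few millimetres at about 1 mm per row. I let go once the wrist force read 5 to 8 N, well under the 45 N limit.
- **Cup positions:** In the wrist view after each release, the cup was within about 2 mm of the saucer's centre (limit 12 mm). The final scene view put all four rims at about 63.5 mm, which is what level cups on the flat middles should read.
- **Bowl and tumbler:** In the scene camera both moved by no more than about 1 mm between the first and last views.
- **Disagreements:**
  - The scene camera placed things 3 to 5 mm off in y compared with the wrist and top cameras. I took this as calibration error, because it was the same for cups and saucers.
  - The last top-camera reading of the bowl was off by several millimetres because the arm hid most of its rim, so I relied on the scene view there.

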